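# Oil the drill jig, drop its cover over the hidden pin and hold it down

## Task

Get the drill jig ready to lock: press the pump cap of the bench oiler right down and let it come back up, then pick up the jig cover by its rib, lower it into the jig's channel and work it along until it drops over the locating pin hidden underneath. Then press the cover fully down against the sprung bed and finish while still holding it down there; do not let go. Leave the tin, the screw carton and the bolt where they stand.

Things in the scene. Friction and masses are not known exactly. Their poses are not given: they have to be found in the camera images.
- jig: drill jig fixed to the bench: grey base plate 116 x 176 x 12 mm (x, y, z), origin under its centre, z up. Two steel cheeks run along its y (150 mm long, 10 mm thick, tops about 45 mm above the bench and flared outward as a lead-in); their inner faces, at x = -33.5 and +33.5 mm, form a channel along y, open at both ends and above
- channel_mid (a point): point of the jig 34 mm above the bench in the middle of the channel; axes as the jig's. One upright steel locating pin, 10 mm diameter, tip chamfered to 6 mm, its top also 34 mm above the bench, stands on the channel's centre line somewhere between 20 mm to the -y and 20 mm to the +y of this point; where differs every time and is not reported
- lifter (a joint): the jig's sprung bed, two dark steel strips in the channel either side of the pin, top 24 mm above the bench at rest; value in m, 0 at rest (up), 0.006 pressed fully down on its stop; starting to move takes about 5 N, fully down about 14 N (the cover's own weight counts, but alone does not lower it)
- cover: loose jig cover, lying plate down: aluminium plate 64 x 110 x 22 mm (x, y, z), about 0.35 kg, a steel rib and four small screw heads (2.5 mm high, at x = +-19, y = +-43 mm) on top; origin at the centre of its underside, z up. It goes in the channel with its y along the jig's y, either way round
- cover_hole (a point): mouth of the blind round hole in the middle of the cover's underside, 14 mm wide, 1.5 mm chamfer, 18.5 mm deep (same point as the cover's origin). Its height above the bench: 34 mm when the cover rides on the pin, 24 mm when it has dropped over the pin on to the raised bed, 18 mm when pressed fully down
- cover_rib (a point): middle of the cover's steel rib, 40 mm above its underside; the rib is 40 mm along the cover's x, 14 mm thick along its y and stands from 22 to 58 mm above the underside; grip it across the 14 mm
- oiler: squat pump oiler screwed to the bench beside the jig: aluminium body 60 mm diameter on an 86 mm square foot, origin under its centre; 79 mm tall with its cap; spout points to its -y, toward the jig
- pump_top (a point): centre of the flat top of the oiler's black pump cap (36 mm diameter), 79 mm above the bench at rest; moves down with the cap
- pump (a joint): travel of the sprung pump cap in m: 0 up, 0.008 fully down; fully down takes about 6 N; springs back by itself
- tin: bystander: round lidded tin 68 mm diameter, 42 mm tall, origin under its centre
- screw_box: bystander: carton of screws 71 x 110 x 55 mm, origin under its centre
- bolt: bystander: hex bolt standing on its head, 25 mm across, 60 mm tall, origin under its centre
Things that resemble listed ones, but are neither listed nor needed, are in the scene too. Leave any green look-alike of the oiler alone.

How it is judged:
On the way, in this order (a step that is already met when the one before it is completed fails the run):
1. the pump cap is pressed right down (value of joint pump above 0.006 m), for 0.1 s.
2. the pump cap has come back up (value of joint pump below 0.0015 m), for 0.1 s.
3. the cover has dropped over the pin in the channel (z of cover in the frame of jig below 0.0265 m and y of cover in the frame of jig between -0.026 and 0.026 m and x of cover in the frame of jig between -0.006 and 0.006 m and angle between cover's own z axis and vertical below 0.08 rad), for 0.1 s.
At the end, for the whole second after the job is handed in: the cover sits level over the pin in the channel (underside under 20.5 mm above the bench), the sprung bed is at least 4.5 of its 6 mm down, the fingers still bear on the cover with more than 2 N, and the pump cap is up; this lasts through the last second (value of joint lifter above 0.0045 m and z of cover in the frame of jig below 0.0205 m and y of cover in the frame of jig between -0.026 and 0.026 m and x of cover in the frame of jig between -0.006 and 0.006 m and angle between cover's own z axis and vertical below 0.06 rad and contact force between the fingers and cover above 2 N and value of joint pump below 0.0015 m); the arm keeps its last pose, push and grip.
It fails at once if the tin, the screw carton or the bolt is moved by more than 20 mm (distance of any of tin, screw_box, bolt from where it was at the start of the episode above 0.02 m).
It also fails if it takes over 61 s, if anything falls off the work surface, if the arm or the gripper's body presses on something with over 40 N, if the wrist force passes 120 N, or if a joint passes its speed limit or range.

## Robot

A 6-joint arm with a two-finger parallel gripper is mounted at the origin on the work surface; the furniture and walls round the work are solid. World frame = base frame: x ahead of the robot, y to its left, z up, the work surface at z = 0. Lengths are in m, angles in rad, forces in N, time in s.
With the tool pointing down it reaches from about 0.375 to 0.9 m from the base axis. Payload 3.1 kg.
Tool frame: the origin (TCP) lies midway between the tips of the shut fingers; the grasp point (between the pads) lies 19 mm behind it (manip.tcp_to_grasp is the distance from the TCP to the grasp point, in m); z points along the fingers, y is the line along which they close (so a half turn about z gives the same grasp; the last joint's range is limited). The gripper opens to 85 mm and grips with 20 to 120 N. Pads are 22 mm wide; open, the fingers measure 114 mm over their backs; the gripper's body (76 mm by 85 mm) begins 54 mm behind the grasp point. The pads swing forward as they close: fully open they stand 13 mm farther back than shut.
Start: joints at [-1.3, 0.527, 1.433, -0, 1.181, -0.178], TCP at [0.272, -0.563, 0.231] pointing down, gripper open.
Joint ranges: [-3.08, 3.08], [-0.75, 2.2], [0.22, 2.44], [-1.43, 4.57], [0, 2.65], [-2.85, 2.85]. Speed limits (rad/s): [2.79, 2.79, 3.14, 3.14, 3.14, 3.14].

## Interface

Orientations are given as a unit quaternion [x, y, z, w].
In Python, from station import manip gives the robot as it stands. The module is installed in compiled form; this text tells all that it offers.
- The arm moves only by the shell command python3 -m crank 'ROWS' [OPENING] [FORCE]. ROWS is JSON, a list of rows, each a list of 2 entries, a list of its own where there are three numbers: the shift along the tool's x, y, z in cm, then the turn about the tool's z in degrees. In form: [[[x, y, z], spin], ...]. A call has 1 to 10 rows; each row is the pose to reach, as a shift and turn from the pose commanded when the call began, along the tool's axes at that moment; what a row does not reach only later rows make up. A row lasts 1/10 s, in which the tool goes at most 50 mm and 8.59 degrees, less where a joint would pass 70% of its speed; a pose out of reach is approached as far as the arm can. A call with a gripper value outside its range is refused whole. OPENING is the finger opening in cm, from 0 to 8.54, set as the call begins (- or left out, the last holds). The fingers move at their own pace and stop on an object; FORCE is the grip in N (left out, the last holds). Time passes only in rows, so rows that repeat a pose let the fingers close. It gives the time, the measured TCP pose, the force and the opening at its end, in the units of the state.
- manip.sense(): the state, without advancing time (a new reading comes with each control period).
- manip.snapshot(name): name is "scene" or "top" or "wrist"; returns the picture (420x560x3 uint8, red, green, blue); there is no depth.
- manip.camera_params(name): a dict with "fx", "fy", "cx", "cy" (pixels), "pose" (4x4, takes a point from camera to world coordinates). Camera axes: x right, y up, looking along -z (the intrinsics and any distortion apply to the point x, -y, -z); pixel columns grow to the right and rows downward; lengths in m; the calibration is good to about 2 mm. A picture is of the moment at which its call begins: read the wrist's pose just before it. camera_params takes no time and is no camera call; for the wrist camera it gives the pose at the moment of the call.
- manip.sign_off(): hands the job in, once; it reports no verdict.
The state is a dict: "t": time; "q": joint angles; "qd": joint speeds; "tau": joint torques, N m; "tcp_pos": TCP position; "tool_rot": TCP orientation; "force": force on the tool from outside, world axes, zero at the start; "ft_torque": the same for the moment, N m; "finger_gap": opening from 0.0 (shut) to 1.0 (fully open).
Only numpy, scipy, OpenCV 4.12 (cv2) and the standard library are available. Lean on these libraries where they do the work, as an engineer would, in place of code of your own. Each camera call takes 0.05 s, during which the arm holds its last target. There are 200 camera calls.

## Working session

There is one attempt and no reset: what is moved stays moved. The work goes in short steps, Python scripts to look and compute and a shell command to move; the robot and the scene stay as the last step left them, time stands still between calls to the robot, and variables do not carry over. Pictures are saved under pics/ and viewed, on a budget of 10 in all, crops included, one or two more only if the job needs it, and the job is handed in when it is done.

```bash
mkdir -p pics
cat > h.py <<'E'
import numpy as np, cv2, json
from station import manip
def save(n,f,crop=None,s=1):
    im=manip.snapshot(n)[:,:,::-1]
    cv2.imwrite('pics/raw_'+f,im)
    if crop: x0,y0,x1,y1=crop; im=im[y0:y1,x0:x1]
    if s!=1: im=cv2.resize(im,None,fx=s,fy=s,interpolation=cv2.INTER_CUBIC)
    cv2.imwrite('pics/'+f,im)
def px2w(c,u,v,z):
    P=np.array(c['pose']); d=np.array([(u-c['cx'])/c['fx'],-(v-c['cy'])/c['fy'],-1])
    D=P[:3,:3]@d; o=P[:3,3]; return o+D*(z-o[2])/D[2]
E
python3 - <<'E'
from h import *
print(manip.sense()); 
for n in("top","scene"):
    c=manip.camera_params(n);print(c); save(n,n+'1.png',None,1.4)
json.dump({k:(v.tolist() if hasattr(v,'tolist') else v) for k,v in manip.camera_params("top").items()},open('top.json','w'))
E
```

```text
{'t': 0.0, 'q': array([-1.29947607e+00,  5.28456150e-01,  1.43389207e+00, -1.19760371e-06,
        1.18137373e+00, -1.78506056e-01]), 'qd': array([-0.0004775 , -0.00141052,  0.00185766, -0.00027699,  0.00026554,
       -0.0011646 ]), 'tau': array([-8.20889682e-05, -4.42349517e+01, -1.78025454e+01, -3.01708842e-04,
        8.51510209e-03,  1.46290425e-06]), 'tcp_pos': array([ 0.27158719, -0.56212782,  0.23034301]), 'tool_rot': array([ 9.74812876e-01,  2.23021800e-01, -4.99426821e-05, -1.06347739e-03]), 'force': array([-0.38007559,  0.21128123,  0.56911379]), 'ft_torque': array([-0.02515536,  0.01031393, -0.06671416]), 'finger_gap': 1.001674144627751}
{'fx': 514.2110494204074, 'fy': 514.2110494204074, 'cx': 284.7192480780257, 'cy': 205.71429528423775, 'pose': array([[ 0.01130486,  0.98984943, -0.14166974,  0.20157647],
       [-0.99974695,  0.00843312, -0.02085473, -0.1121041 ],
       [-0.01944833,  0.14186965,  0.98969428,  1.50889728],
       [ 0.        ,  0.        ,  0.        ,  1.        ]])}
{'fx': 474.46931667400713, 'fy': 474.46931667400713, 'cx': 281.03816128025727, 'cy': 208.91375251868826, 'pose': array([[ 0.83009161,  0.41615657, -0.37116253, -0.09327475],
       [-0.55746754,  0.60340049, -0.57020856, -0.84448763],
       [-0.01333639,  0.6802364 ,  0.73287146,  1.08184422],
       [ 0.        ,  0.        ,  0.        ,  1.        ]])}
```

View pics/top1.png

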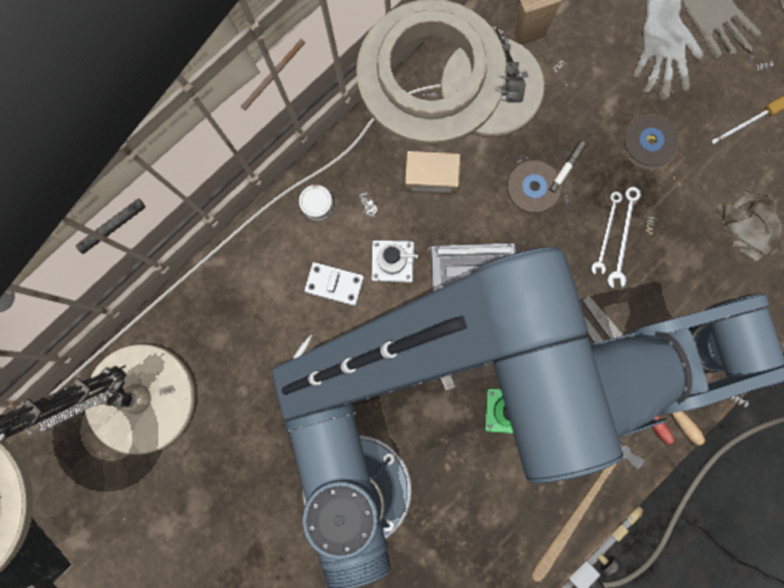

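View pics/scene1.png

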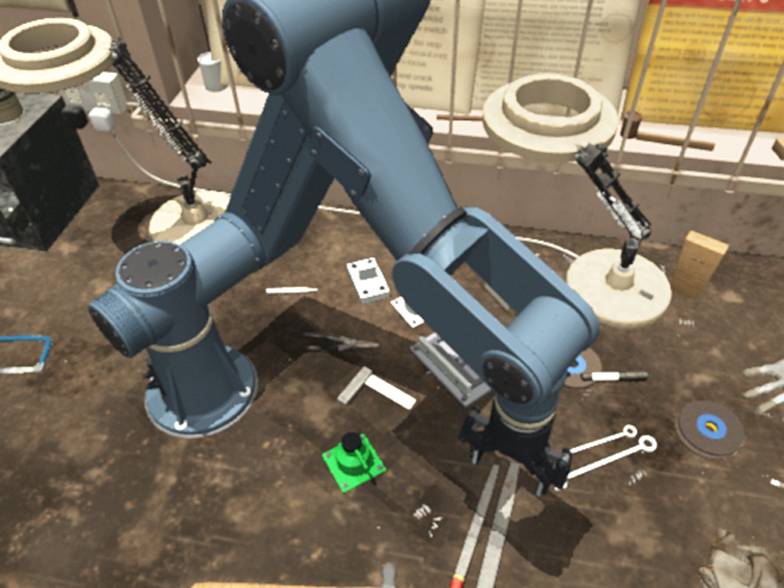

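The top picture shows these (in 1.4x display pixels):
- White/aluminium oiler with black cap at (392,257). The green look-alike is at (505,410).
- Cover with a rib and 4 screws at (334,283).
- Jig at about (473,265), partly hidden by the arm.
- Tin at (316,202) and carton at (432,172).
- The bolt isn't visible yet. The object at (370,205) may be loose scraps.

What could be mistaken for what I want: oiler (392,257) or green (505,410), and cover (334,283) or nothing else similar. I choose the grey oiler and the cover with the rib.

Run:
```python
from h import *
c=json.load(open('top.json'))
for n,u,v,z in [("cap",392,255,.079),("oilerfoot",392,262,.005),("rib",333,281,.058),("cov",334,283,.022),("jigL",473,248,.045),("jigleft",434,270,.012),("tin",316,202,.042),("box",432,160,.055),("bits",370,205,.0),("green",505,410,.0)]:
    print(n,px2w(c,u/1.4,v/1.4,z).round(3))
im=cv2.imread('pics/raw_top1.png')[130:230,190:380]
cv2.imwrite('pics/c1.png',cv2.resize(im,None,fx=4.2,fy=4.2,interpolation=cv2.INTER_CUBIC))
```

```text
cap [ 0.474 -0.068  0.079]
oilerfoot [ 0.472 -0.066  0.005]
rib [0.423 0.053 0.058]
cov [0.424 0.055 0.022]
jigL [ 0.496 -0.234  0.045]
jigleft [ 0.455 -0.155  0.012]
tin [0.592 0.094 0.042]
box [ 0.681 -0.148  0.055]
bits [ 0.598 -0.017  0.   ]
green [ 0.165 -0.303  0.   ]
```

View pics/c1.png

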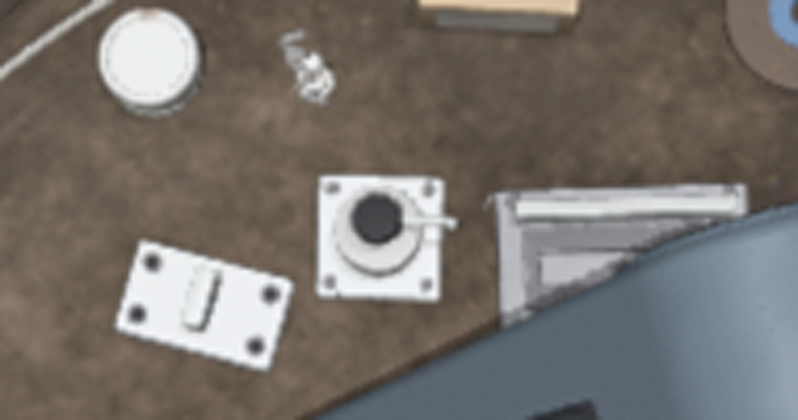

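```bash
cat >> h.py <<'E'
from scipy.spatial.transform import Rotation as R
def go(p,yaw=None):
    "print shift (cm, tool axes) and spin (deg) to bring TCP to p with tool-x at world yaw deg"
    s=manip.sense(); M=R.from_quat(s['tool_rot']).as_matrix()
    cur=np.degrees(np.arctan2(M[1,0],M[0,0]))
    print('shift',(M.T@(np.array(p)-s['tcp_pos'])*100).round(2),'yaw',cur.round(2),'spin',None if yaw is None else round(-((yaw-cur+180)%360-180),2))
E
python3 - <<'E'
from h import *
c=json.load(open('top.json'))
f=lambda x,y,z:px2w(c,190+x/4.2,130+y/4.2,z)
print('cap',f(377,217,.079))
q=[f(142,241,.022),f(292,282,.022),f(268,369,.022),f(116,327,.022)]
y=(q[0]+q[3]-q[1]-q[2])/2; print('cover',sum(q)/4,np.linalg.norm(y),'yaw',np.degrees(np.arctan2(-y[0],y[1])))
x=(q[0]+q[1]-q[3]-q[2])/2;print(np.linalg.norm(x),np.degrees(np.arctan2(x[1],x[0])))
r=[f(201,262,.058),f(221,265,.058),f(208,330,.058),f(185,326,.058)];print('rib',sum(r)/4)
a,b=f(497,195,.012),f(746,185,.012);d=a-b;print('jig',np.linalg.norm(d),'yaw',np.degrees(np.arctan2(-d[0],d[1])),a,b)
go([.474,-.069,.13],-15); go([.474,-.069,.13],165)
E
```

```text
cap [ 0.47486659 -0.06716871  0.079     ]
cover [0.42271883 0.05428107 0.022     ] 0.1099504021220921 yaw -14.955624985544546
0.06319985862135412 -14.671739287904131
rib [0.42349197 0.05082005 0.058     ]
jig 0.1754140921208611 yaw 2.7666123868180827 [ 0.5040975  -0.14954727  0.012     ] [ 0.51256434 -0.32475691  0.012     ]
shift [ 39.67 -35.6   10.12] yaw 25.77 spin 40.77
shift [ 39.67 -35.6   10.12] yaw 25.77 spin -139.23
```

```bash
python3 -m crank '[[[2,-1.8,0],2],[[5,-4.5,0],7],[[8.5,-7.6,0],12],[[12,-10.8,0],17],[[15.5,-14,0],22],[[19,-17,0.5],27],[[22.5,-20.2,1],32],[[26,-23.4,2],36],[[29.5,-26.5,3],39],[[32,-28.7,4],40.5]]' 0 40
python3 - <<'E'
from h import *
go([.475,-.067,.10],-15)
E
```

```text
t: 1.1
tcp_pos: [0.4352, -0.1623, 0.1909]
tool_rot: [0.992, -0.128, -0.0, -0.0]
force: [-0.8, 0.3, 0.6]
finger_gap: 0.002
shift [  1.43 -10.23   9.09] yaw -14.74 spin 0.26
```

```bash
python3 -m crank '[[[0.5,-3,1],0],[[0.9,-6,3],0],[[1.2,-9,5.5],0],[[1.4,-10.2,8],0],[[1.4,-10.2,9],0],[[1.4,-10.2,9],0]]'
python3 - <<'E'
from h import *
go([.475,-.067,.079],-15); print(manip.sense()['force'])
save("top","top2.png",(180,90,400,260),3.6)
save("wrist","w2.png")
E
```

```text
t: 1.7
tcp_pos: [0.4736, -0.0698, 0.1]
tool_rot: [0.992, -0.128, -0.002, -0.0]
force: [0.1, 0.4, -0.5]
finger_gap: -0.002
shift [ 0.07 -0.31  2.1 ] yaw -14.68 spin 0.32
[ 0.07301397  0.35202048 -0.48305198]
```

View pics/w2.png

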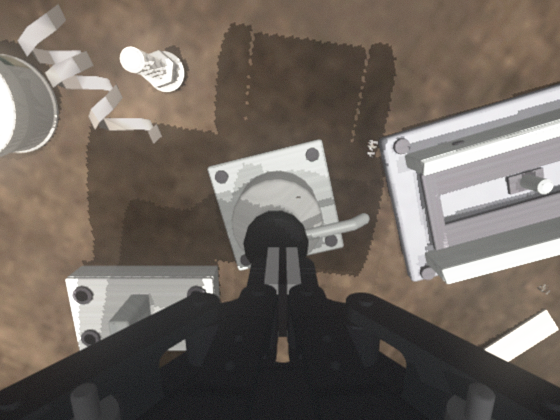

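The wrist view shows the fingertips over the black cap at (276,240). The bolt is at (155,65), the tin is at the left edge and the cover is at lower left. The locating pin's tip shows in the channel at (541,186). Next I press the pump and work out the jig and pin positions.

```bash
python3 - <<'E'
from h import *
c=manip.camera_params("wrist")
for n,u,v,z in [("pin",542,186,.034),("bolt",132,60,.06),("cornerFar",384,140,.012),("cornerNear",414,280,.012),("cap",276,236,.079)]:
    print(n,px2w(c,u,v,z).round(4))
E
python3 -m crank '[[[0,-0.3,1],0],[[0,-0.3,1.8],0],[[0,-0.3,2.3],0],[[0,-0.3,2.6],0],[[0,-0.3,2.8],0],[[0,-0.3,2.9],0],[[0,-0.3,2.9],0],[[0,-0.3,2.9],0]]'
```

```text
pin [ 0.4546 -0.2403  0.034 ]
bolt [ 0.5877 -0.0195  0.06  ]
cornerFar [ 0.5069 -0.1517  0.012 ]
cornerNear [ 0.3942 -0.1556  0.012 ]
cap [ 0.4819 -0.0684  0.079 ]
t: 2.6
tcp_pos: [0.4754, -0.0675, 0.0726]
tool_rot: [0.992, -0.128, 0.0, 0.0]
force: [-2.5, -2.4, 5.4]
finger_gap: 0.001
```

```bash
python3 -m crank '[[[0,0,0.15],0],[[0,0,0.3],0],[[0,0,0.4],0],[[0,0,0.4],0],[[0,0,0.4],0],[[0,0,0.4],0]]'
```

```text
t: 3.2
tcp_pos: [0.4755, -0.0675, 0.0707]
tool_rot: [0.992, -0.128, 0.001, 0.0]
force: [-5.1, -2.0, 24.8]
finger_gap: 0.0
```

```bash
python3 -m crank '[[[0,0,-1],0],[[0,0,-3],0],[[0,0,-5],0],[[-1,-3,-6],0],[[-2,-7,-6],0],[[-4,-10,-6],0],[[-6,-10.4,-6],0],[[-8,-10.4,-6],0],[[-8,-10.4,-6],0]]' 6
python3 - <<'E'
from h import *
go([.423,.053,.027],-15)
c=manip.camera_params("wrist"); json.dump({k:(v.tolist() if hasattr(v,'tolist') else v) for k,v in c.items()},open('w3.json','w'))
save("wrist","w3.png",None,1.4)
E
```

```text
t: 4.1
tcp_pos: [0.4207, 0.0553, 0.1279]
tool_rot: [0.992, -0.127, -0.003, -0.0]
force: [-0.1, -0.4, -0.7]
finger_gap: 0.702
shift [ 0.34  0.16 10.09] yaw -14.64 spin 0.36
```

View pics/w3.png

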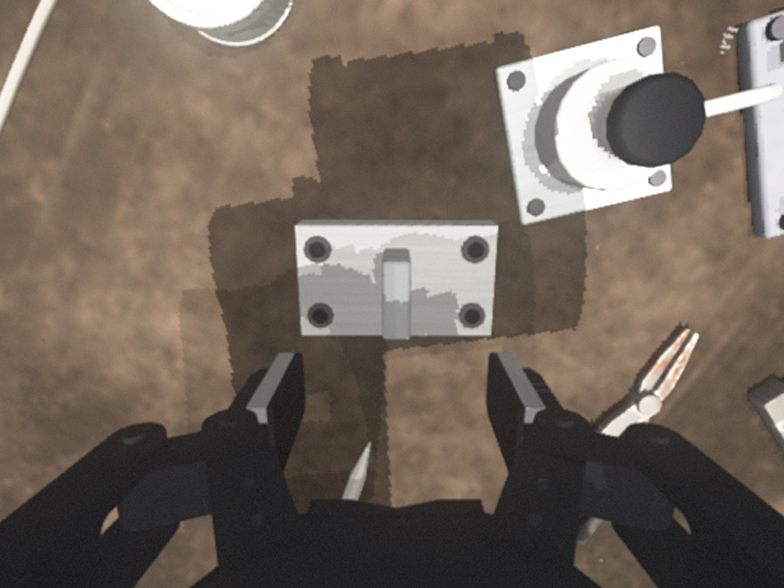

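The cover is square to the tool. Plate corners are at (295,226), (497,226), (490,335) and (301,335), and the rib top runs from (384,262) to (410,338), all in 1.4x display pixels.

Run:
```python
from h import *
c=json.load(open('w3.json'))
g=lambda P,z:[px2w(c,u/1.4,v/1.4,z) for u,v in P]
q=g([(295,226),(497,226),(490,335),(301,335)],.022); r=g([(384,262),(410,262),(410,338),(384,338)],.058)
print(sum(q)/4,sum(r)/4)
d=q[0]-q[1];print(np.linalg.norm(d),np.degrees(np.arctan2(-d[0],d[1])))
p=(sum(q)/4+sum(r)/4)/2; go([p[0],p[1],.028])
```

```text
[0.42315853 0.05521491 0.022     ] [0.42353471 0.05457675 0.058     ]
0.10899294508580616 -14.698593646701125
shift [-1.000e-02 -4.000e-02  1.002e+01] yaw -14.68 spin None
```

```bash
python3 -m crank '[[[0,0,3],0],[[0,0,6],0],[[0,0,8.5],0],[[0,0,9.6],0],[[0,0,9.9],0],[[0,0,9.9],0],[[0,0,9.9],0]]' && python3 -m crank '[[[0,0,0],0],[[0,0,0],0],[[0,0,0],0],[[0,0,0],0],[[0,0,0],0],[[0,0,0],0],[[0,0,0],0]]' 0 60
```

```text
t: 4.85
tcp_pos: [0.4256, 0.0534, 0.0297]
tool_rot: [0.992, -0.128, 0.001, -0.0]
force: [0.5, 0.4, 0.2]
finger_gap: 0.708
t: 5.55
tcp_pos: [0.4248, 0.0538, 0.0299]
tool_rot: [0.992, -0.128, 0.001, -0.0]
force: [-0.7, 0.0, 5.5]
finger_gap: 0.152
```

```bash
python3 -m crank '[[[0,0,-1],0],[[0,0,-3],0],[[0,0,-6],0],[[0,0,-9],0],[[0,0,-12],0],[[0,0,-13],0],[[0,0,-13],0]]'
python3 - <<'E'
from h import *
save("top","top3.png",(260,150,400,255),5.7)
go([.452,-.24,.16],2.5)
E
```

```text
t: 6.25
tcp_pos: [0.425, 0.0537, 0.1605]
tool_rot: [0.992, -0.128, 0.002, 0.0]
force: [0.8, 0.5, -2.6]
finger_gap: 0.154
shift [10.16 27.7  -0.06] yaw -14.73 spin -17.23
```

View pics/top3.png

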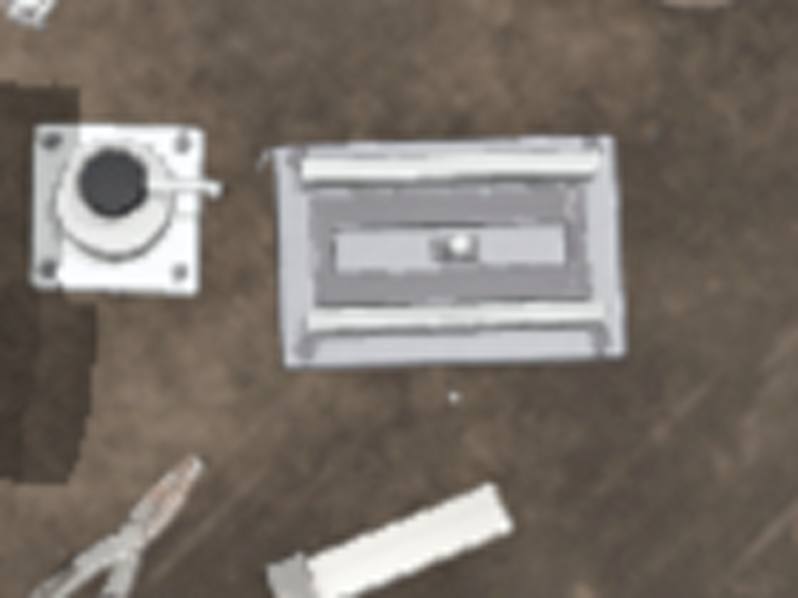

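The jig is fully visible. Its base corners are at (276,148), (613,136), (627,356) and (286,367), and the pin top is at (461,243), in crop pixels.

Run:
```python
from h import *
c=json.load(open('top.json'))
f=lambda x,y,z:px2w(c,260+x/5.7,150+y/5.7,z)
q=[f(*p,.012) for p in [(276,148),(613,136),(627,356),(286,367)]]
m=sum(q)/4; y=(q[0]+q[3]-q[1]-q[2])/2; x=(q[0]+q[1]-q[2]-q[3])/2
print('jig',m,np.linalg.norm(y),np.degrees(np.arctan2(-y[0],y[1])),np.linalg.norm(x),np.degrees(np.arctan2(x[1],x[0])))
ch=[f(*p,.045) for p in [(450,168),(456,317)]];print('cheeks mid',sum(ch)/2)
p=f(461,243,.034);print('pin',p)
go([m[0],m[1],.16],2.5)
```

```text
jig [ 0.45187058 -0.24005367  0.012     ] 0.17497831044988485 2.435399671228786 0.1150317524420442 2.8728543373643705
cheeks mid [ 0.45094066 -0.23859489  0.045     ]
pin [ 0.4524477  -0.24361525  0.034     ]
shift [10.15 27.71 -0.06] yaw -14.73 spin -17.23
```

```bash
python3 -m crank '[[[0.7,2,0],-1],[[1.8,5,0],-3],[[3.3,9,0],-6],[[4.8,13,0],-9],[[6.3,17,0],-12],[[7.8,21,0],-15],[[9.2,25,0],-17],[[10,27.5,0],-17.3],[[10.3,28.1,0],-17.3],[[10.3,28.1,0],-17.3]]' && python3 -m crank '[[[0,0,2],0],[[0,0,4.5],0],[[0,0,6],0],[[0,0,6.5],0],[[0,0,6.5],0]]'
python3 - <<'E'
from h import *
go([.453,-.2436,.075],2.6)
save("scene","s4.png",(260,200,400,305),5.7)
E
```

```text
t: 7.3
tcp_pos: [0.4517, -0.2444, 0.1573]
tool_rot: [1.0, 0.021, -0.001, -0.001]
force: [-0.1, 1.4, -3.5]
finger_gap: 0.155
t: 7.8
tcp_pos: [0.4517, -0.2422, 0.0932]
tool_rot: [1.0, 0.023, -0.001, -0.001]
force: [-0.0, -0.3, -2.9]
finger_gap: 0.153
shift [0.13 0.15 1.82] yaw 2.65 spin 0.05
```

View pics/s4.png

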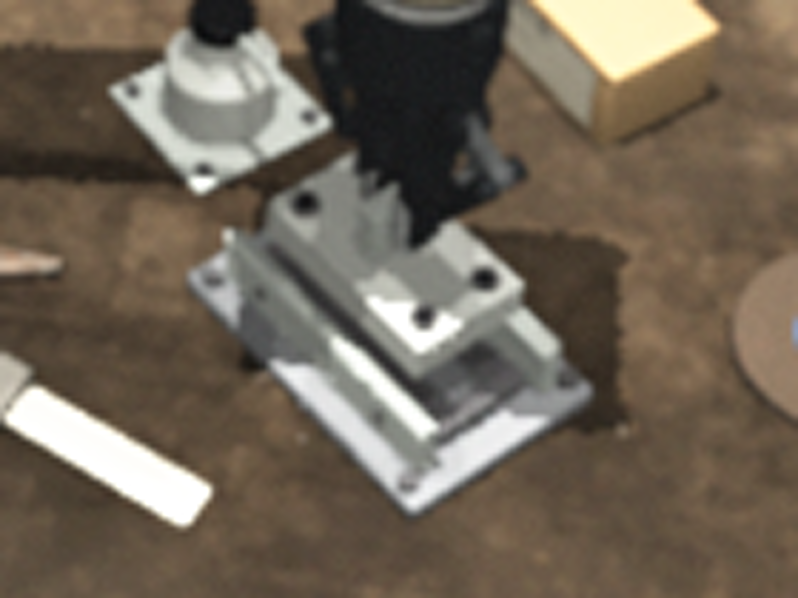

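The cover hangs level above the channel and is lined up with it. I'll lower it with small x/y corrections.

```bash
python3 -m crank '[[[0.1,0.1,0.8],0],[[0.1,0.1,1.4],0],[[0.1,0.1,1.9],0],[[0.1,0.1,2.3],0],[[0.1,0.1,2.3],0]]' && python3 -m crank '[[[0,0,0.2],0],[[0,0,0.4],0],[[0,0,0.6],0],[[0,0,0.6],0],[[0,0,0.6],0]]'
```

```text
t: 8.35
tcp_pos: [0.4537, -0.2453, 0.0709]
tool_rot: [1.0, 0.022, -0.0, -0.0]
force: [0.7, 0.1, -2.6]
finger_gap: 0.159
t: 8.85
tcp_pos: [0.4537, -0.2452, 0.0653]
tool_rot: [1.0, 0.022, 0.0, -0.0]
force: [0.5, 0.6, -3.7]
finger_gap: 0.152
```

```bash
python3 -m crank '[[[0,0,0.2],0],[[0,0,0.35],0],[[0,0,0.5],0],[[0,0,0.5],0]]'; python3 -m crank '[[[0,0,0.2],0],[[0,0,0.2],0],[[0,0,0.2],0]]'
```

```text
t: 9.25
tcp_pos: [0.4537, -0.2451, 0.0601]
tool_rot: [1.0, 0.022, -0.0, -0.0]
force: [0.1, 0.9, -3.0]
finger_gap: 0.149
t: 9.55
tcp_pos: [0.4536, -0.2451, 0.0582]
tool_rot: [1.0, 0.022, -0.0, -0.0]
force: [0.6, 0.4, -4.5]
finger_gap: 0.151
```

```bash
python3 -m crank '[[[0,0,0.2],0],[[0,0,0.4],0],[[0,0,0.4],0]]';  python3 -m crank '[[[0,0,0.2],0],[[0,0,0.3],0],[[0,0,0.3],0]]';python3 -m crank '[[[0,0,0.2],0],[[0,0,0.3],0],[[0,0,0.3],0],[[0,0,0.3],0]]'
```

```text
t: 9.85
tcp_pos: [0.4537, -0.2451, 0.0541]
tool_rot: [1.0, 0.022, -0.0, -0.0]
force: [1.3, 1.4, -4.1]
finger_gap: 0.151
t: 10.15
tcp_pos: [0.4537, -0.2451, 0.0518]
tool_rot: [1.0, 0.022, 0.0, 0.0]
force: [1.2, 2.1, 4.3]
finger_gap: 0.154
t: 10.55
tcp_pos: [0.4537, -0.2451, 0.0492]
tool_rot: [1.0, 0.022, 0.0, 0.0]
force: [-0.5, 3.5, 7.5]
finger_gap: 0.152
```

```bash
python3 -m crank '[[[0,0,0.2],0],[[0,0,0.3],0],[[0,0,0.3],0],[[0,0,0.3],0]]';  python3 -m crank '[[[0,0,0.15],0],[[0,0,0.2],0],[[0,0,0.2],0],[[0,0,0.2],0]]'
```

```text
t: 10.95
tcp_pos: [0.4537, -0.2451, 0.0479]
tool_rot: [1.0, 0.023, 0.0, 0.0]
force: [-3.5, 4.6, 21.8]
finger_gap: 0.152
t: 11.35
tcp_pos: [0.4538, -0.2452, 0.0478]
tool_rot: [1.0, 0.023, 0.001, 0.001]
force: [-5.6, 5.9, 38.0]
finger_gap: 0.154
```

```bash
python3 -m crank '[[[0,0,-0.1],0],[[0,0,-0.1],0],[[0,0,-0.1],0],[[0,0,-0.1],0]]'
python3 - <<'E'
from h import *
save("scene","s5.png",(260,200,400,305),5.7); s=manip.sense(); print(s['t'],s['tcp_pos'],s['force'])
E
```

```text
t: 11.75
tcp_pos: [0.4538, -0.2452, 0.0478]
tool_rot: [1.0, 0.023, 0.001, 0.001]
force: [-3.0, 4.8, 28.4]
finger_gap: 0.156
11.8 [ 0.45375193 -0.24513747  0.04783397] [-3.70742178  4.43357578 28.93066148]
```

View pics/s5.png

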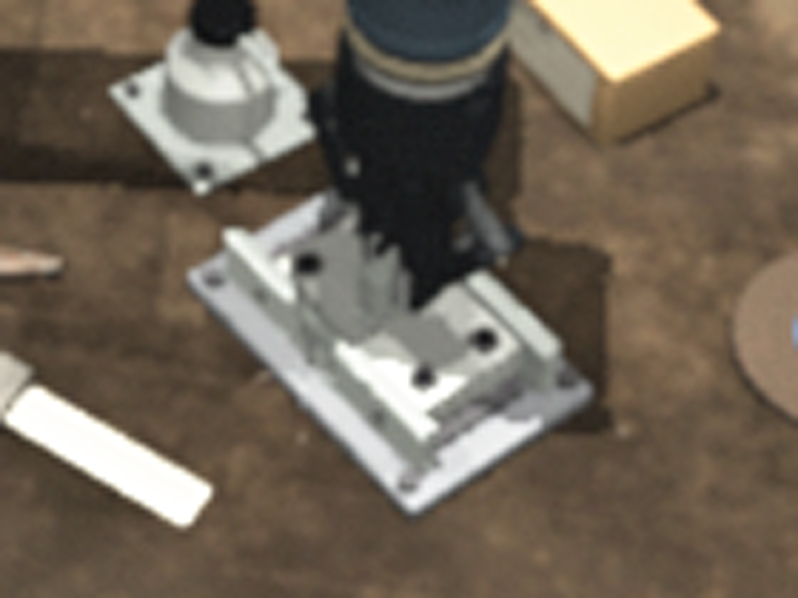

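The cover sits level and deep in the channel with the rib still gripped, held with about 29 N on the stop, and the pump cap is up. I'm handing in.

```bash
python3 -c "
from station import manip
print(manip.sign_off())"
```

```text
the job is handed in; nothing more can be done
None
```

I handed the job in at about 11.8 s with the cover over the pin and pressed fully down. The gripper was still holding the rib and pushing with about 29 N.

- **Oiler:** I pressed the grey oiler's cap against its stop at about 25 N. The cap was back up in the later pictures.
- **Cover:** I gripped it by the rib and lowered it into the channel at the pin position measured from the top camera. It went straight over the pin, so it did not need working along the channel.
- **Bed:** It met resistance at a tool height of about 53 mm and stopped hard at 47.8 mm. That is roughly 5.5 mm of its 6 mm travel, by tool height; I had no direct reading of the bed.
- **Last checks:** The final picture shows the cover level and deep in the channel. The screw carton was clear in it, but the tin and the bolt were out of view, so I did not recheck those two. My moves did not go near them, and no check failed.

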